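Refit the thermostat knob of the cold store

TASK

The black knob has come off the cold store's control box. Put it back on the D-shaped shaft, feeling for the flat with a gentle press and turning it until it drops on, push it down until it snaps fully home, then turn it so its white pointer stands at the blue mark, and let go. Never force it, and leave the cheese, jar and tub where they are.

Things in the scene. Friction and masses are not known exactly. Their poses are not given: they have to be found in the camera images.
- knob: Loose black knob, 50 mm tall, 70 g, standing upright on its open underside on the bench. Origin: centre of the underside; z up along its axis. Below: a round skirt, 52 mm diameter, 24 mm tall. On it a grip bar, 42 mm long (along x), 14 mm thick (along y), 24 to 50 mm above the underside. A white line on the bar runs from the centre to its +x end: the knob points along +x.
- knob_bar (a point): Centre of the knob's grip bar, on the axis, 37 mm above the underside: grasp the bar here, across its 14 mm thickness.
- pointer (a point): Outer end of the white pointer line: on the knob, 21 mm from its axis along its +x, at the top of the bar (50 mm above the underside).
- knob_bore (a point): Centre of the mouth of the knob's bore, in the underside. The bore is D-shaped, 20 mm deep, 18.6 mm across the round, its flat 3.2 mm from the axis on the pointer (+x) side. It goes on the shaft only when the pointer points the way the shaft's flat faces, give or take about 5 degrees.
- controller: White box with a grey top plate, 60 mm high, top level, fixed to the bench. Origin: on the bench straight under the axis of the brass shaft that stands upright on its top face; z up; x points from the shaft to the blue mark. The box reaches 67 mm from the axis to +y, 123 mm to -y, 70 mm to +x and to -x.
- shaft_top (a point): Centre of the brass D-shaft's upper end, 78 mm above the bench. The shaft has 17 mm diameter, stands 18 mm out of the box, has a 1 mm chamfer round its end and a flat 2.5 mm from the axis over its full height. The flat's direction is not measured: 20 to 100 degrees counter-clockwise, seen from above, from the blue mark's direction. A misaligned knob rests on this end.
- shaft_foot (a point): Where the shaft's axis meets the box's top face, 60 mm above the bench: a knob fully home has its underside here. With the flats matched it drops some 6 mm onto a sprung ball in the shaft, opposite the flat; 10 to 15 N takes it past, and it snaps home. Pressing with over 25 N, or turning it off-axis, strains it (limit: 50 N summed over its contacts).
- set_mark (a point): Tip region of the blue triangle on the box's top face, 36 mm from the shaft's axis along the box's +x: where the pointer must stand in the end. The shaft turns stiffly (0.12 N m), so a knob pressed on its end with 3 to 6 N can be turned without turning the shaft; once home the knob turns it, between stops 20 degrees clockwise and 120 degrees counter-clockwise of the mark.
- cheese: Red waxed cheese round, 106 mm diameter, 50 mm tall; origin at the centre of its underside. Leave it alone.
- jar: Amber glass jar with a green cap, 76 mm diameter, 100 mm tall; origin at the centre of its underside. Leave it alone.
- tub: White plastic tub with a blue lid, 106 mm diameter, 66 mm tall; origin at the centre of its underside. Leave it alone.
Not all that is in view belongs to the job. Of the things like the knob, leave any that is green or pink; of the rest the smaller one is meant.

How it is judged:
On the way:
1. the knob is pushed fully home on the shaft, its underside on the box's top face (horizontal distance between knob and shaft_top below 0.003 m and z of knob in the frame of controller between 0.057 and 0.0622 m and angle between knob's own z axis and vertical below 0.08 rad), for 0.2 s.
At the end, for the whole second after the job is handed in: The knob is fully home on the shaft (underside within 2.2 mm of the box's top face, its axis within 3 mm of the shaft's, upright within 4.5 degrees), its pointer is at the blue mark (its end within 4.2 mm sideways, about 11 degrees), and it is let go and at rest (all of step 1 and y of pointer in the frame of controller between -0.0042 and 0.0042 m and x of pointer in the frame of controller above 0 m and linear speed of knob below 0.01 m/s); the robot touches nothing.
It fails at once if the knob is forced: its contact forces with the control box and shaft add up to more than 50 N (contact force between knob and controller above 50 N).
It fails at once if the red cheese is moved by more than 15 mm (distance of cheese from where it was at the start of the episode above 0.015 m).
It fails at once if the jar is moved by more than 15 mm (distance of jar from where it was at the start of the episode above 0.015 m).
It fails at once if the white tub is moved by more than 15 mm (distance of tub from where it was at the start of the episode above 0.015 m).
It also fails if it takes over 64 s, if anything falls off the work surface, if the arm or the gripper's body presses on something with over 40 N, if the wrist force passes 120 N, or if a joint passes its speed limit or range.

ROBOT

A 7-joint arm with a two-finger parallel gripper is mounted at the origin on the work surface. World frame = base frame: x ahead of the robot, y to its left, z up, the work surface at z = 0. Lengths are in m, angles in rad, forces in N, time in s.
With the tool pointing down it reaches from about 0.425 to 0.875 m from the base axis. Payload 4.7 kg.
Tool frame: the origin (TCP) lies at the very end of the fingers, on their centre line; the grasp point (between the pads) lies 19 mm behind it; x points along the fingers, z is the direction in which the jaws open and shut, and the axes are right-handed (so a half turn about x gives the same grasp; the last joint's range is limited). The gripper opens to 87 mm and grips with 3 to 60 N. Pads are 19 mm wide; open, the fingers measure 117 mm over their backs; the gripper's body (75 mm by 190 mm) begins 51 mm behind the grasp point.
Start: joints at [1.178, 0.321, -0.07, 1.45, 0.023, 1.371, -0.057], TCP at [0.257, -0.597, 0.223] pointing down, gripper open.
Joint ranges: [-2.86, 2.86], [-0.3, 2.09], [-1.38, 1.24], [0.06, 2.45], [-1.56, 4.7], [0.09, 2.05], [-2.69, 2.69]. Speed limits (rad/s): [2.57, 2.57, 3.14, 3.14, 3.14, 3.14, 3.14].

INTERFACE

Orientations are given as a rotation vector (axis times angle).
In Python, from bench import * gives the robot as it stands.
- The arm moves only by the shell command python3 -m handwheel 'ROWS' [OPENING] [FORCE]. ROWS is JSON, a list of rows, each an object with "xyz": the shift along the world's x, y, z in cm, a list of three; "angular": the turn, a rotation vector about the world's x, y, z in degrees, a list of three. A call has 1 to 5 rows; each row shifts and turns the pose as measured when the row begins; what a row does not reach is not made up. A row lasts 1/12 s, in which the tool goes at most 41.7 mm and 7.16 degrees, less where a joint would pass 70% of its speed; a pose out of reach is approached as far as the arm can. A call with a gripper value outside its range is refused whole. OPENING is the finger opening in cm, from 0 to 8.7, set as the call begins (- or left out, the last holds). The fingers move at their own pace and stop on an object; FORCE is the grip in N (left out, the last holds). Time passes only in rows, so rows that do not move let the fingers close. It gives the time, the measured TCP pose, the force and the opening at its end, in the units of the state.
- get_state(): the state, without advancing time (a new reading comes with each control period).
- get_image(name): name is "scene" or "top" or "wrist"; returns a dict with "pixels" (400x640x3 uint8, blue, green, red), "K" (3x3 intrinsics, pixels), "cam_to_world" (4x4, takes a point from camera to world coordinates). Camera axes: x right, y down, z forward; pixel columns grow to the right and rows downward; lengths in m; the calibration is good to about 2 mm. A picture is of the moment at which its call begins. There is no depth.
- close_job(): hands the job in, once; it reports no verdict.
The state is a dict: "time": time; "joint_positions": joint angles; "qd": joint speeds; "joint_torque": joint torques, N m; "position": TCP position; "tool_rot": TCP orientation; "ft_force": force on the tool from outside, world axes, zero at the start; "torque": the same for the moment, N m; "grip_width": opening from 0.0 (shut) to 1.0 (fully open).
Only numpy, scipy, OpenCV 4.12 (cv2) and the standard library are available. Lean on these libraries where they do the work, as an engineer would, in place of code of your own. Each camera call takes 0.05 s, during which the arm holds its last target.

## Working session

There is one attempt and no reset: what is moved stays moved. The work goes in short steps, Python scripts to look and compute and a shell command to move; the robot and the scene stay as the last step left them, time stands still between calls to the robot, and variables do not carry over. Pictures are saved under pics/ and viewed, and the job is handed in when it is done.

```bash
mkdir -p pics; ls
python3 - <<'E'
from bench import *
import cv2,numpy as np
s=get_state()
print({k:np.round(v,3).tolist() for k,v in s.items()})
for n in ["scene","top","wrist"]:
    im=get_image(n); cv2.imwrite(f"pics/{n}0.png",im["pixels"]); print(n,np.round(im["K"],1).tolist(),np.round(im["cam_to_world"],3).tolist())
E
```

```text
pics
{'time': 0.0, 'joint_positions': [1.178, 0.322, -0.07, 1.452, 0.023, 1.371, -0.057], 'qd': [0.001, 0.0, 0.0, -0.0, 0.0, 0.001, -0.001], 'joint_torque': [-0.0, -49.13, -0.404, -31.253, -0.064, 0.044, 0.0], 'position': [0.257, -0.596, 0.221], 'tool_rot': [0.906, 1.376, -0.904], 'ft_force': [-0.116, 0.164, -0.691], 'torque': [-0.023, 0.057, -0.001], 'grip_width': 0.998}
scene [[377.7, 0.0, 320.1], [0.0, 377.7, 199.3], [0.0, 0.0, 1.0]] [[0.312, 0.753, -0.58, 1.098], [0.95, -0.239, 0.201, -0.032], [0.013, -0.613, -0.79, 0.707], [0.0, 0.0, 0.0, 1.0]]
top [[463.1, 0.0, 325.2], [0.0, 463.1, 200.0], [0.0, 0.0, 1.0]] [[0.024, -0.999, 0.048, 0.547], [-0.999, -0.022, 0.027, 0.118], [-0.026, -0.049, -0.998, 1.073], [0.0, 0.0, 0.0, 1.0]]
wrist [[325.2, 0.0, 321.9], [0.0, 325.2, 205.7], [0.0, 0.0, 1.0]] [[0.395, -0.878, -0.271, 0.332], [-0.919, -0.378, -0.115, -0.565], [-0.001, 0.295, -0.956, 0.383], [0.0, 0.0, 0.0, 1.0]]
```

View pics/scene0.png

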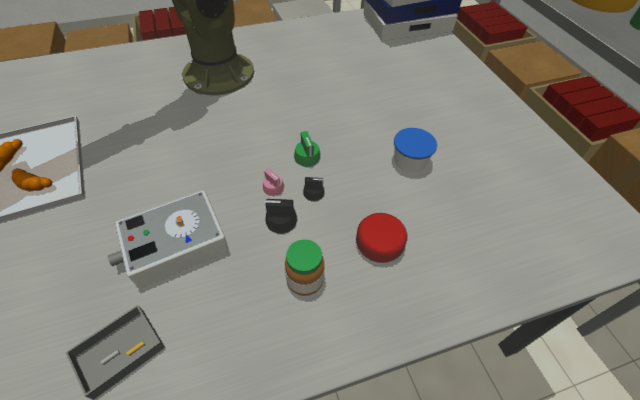

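View pics/top0.png

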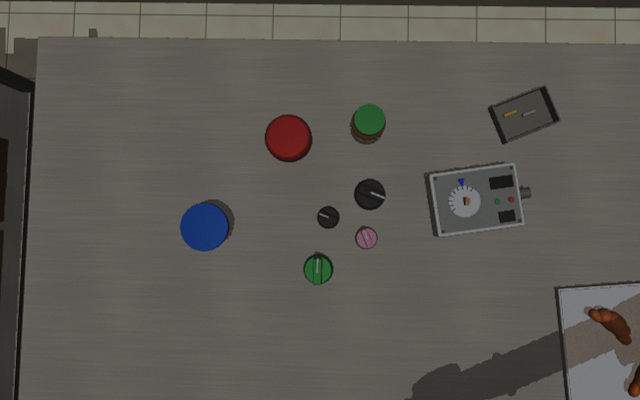

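View pics/wrist0.png

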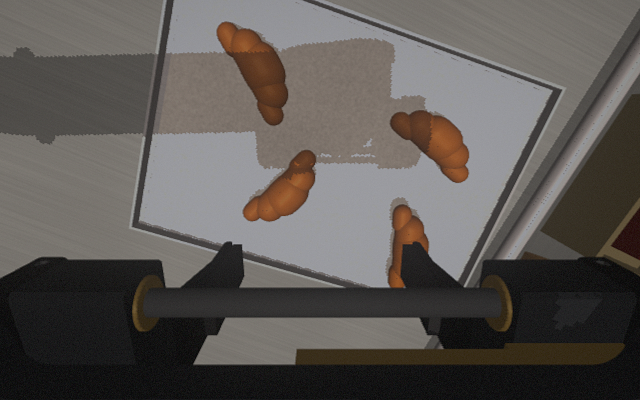

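Views: the tub, cheese and jar are at top (205,227), (288,138) and (369,121). The controller's shaft is near (465,201), with the blue mark near (461,182).
Knob-like things in the top view: green (318,269), pink (366,238), large black (370,194), small black (328,217). Green and pink are excluded, and the smaller of the two blacks is (328,217). Its width of about 22 px fits a 52 mm skirt. I'll confirm this in a crop.

```bash
cat > h.py <<'E'
from bench import *
import cv2,numpy as np
def ray(im,uv):
    K=np.array(im["K"]);T=np.array(im["cam_to_world"])
    d=T[:3,:3]@np.linalg.solve(K,np.array([uv[0],uv[1],1.]));return T[:3,3],d
def onz(im,uv,z):
    o,d=ray(im,uv);return o+d*(z-o[2])/d[2]
def proj(im,p):
    K=np.array(im["K"]);T=np.array(im["cam_to_world"]);c=T[:3,:3].T@(np.array(p)-T[:3,3]);c=K@c;return c[:2]/c[2]
E
python3 - <<'E'
from h import *
im=get_image("top");p=im["pixels"]
a=cv2.resize(p[180:290,290:400],None,fx=5,fy=5,interpolation=cv2.INTER_CUBIC)
cv2.imwrite("pics/cropA.png",a)
b=cv2.resize(p[155:245,420:540],None,fx=6,fy=6,interpolation=cv2.INTER_CUBIC)
cv2.imwrite("pics/cropB.png",b)
# knobs
g=p.max(2)
m=((g<60)).astype(np.uint8); m[:180]=0;m[250:]=0;m[:,:300]=0;m[:,400:]=0
n,l,st,c=cv2.connectedComponentsWithStats(m)
for i in range(1,n):
    if st[i,4]>50: print(st[i],c[i], np.round(onz(im,c[i],.03),4))
hsv=cv2.cvtColor(p,cv2.COLOR_BGR2HSV)
m=cv2.inRange(hsv,(112,120,60),(128,255,255));m[:,:420]=0;m[:,540:]=0
print(cv2.moments(m)['m10']/cv2.moments(m)['m00'],cv2.moments(m)['m01']/cv2.moments(m)['m00'],m.sum()/255)
print(np.argwhere(m>0)[:,::-1].tolist())
E
```

```text
[354 180  32  30 714] [368.7394958  194.10504202] [0.6124 0.049  0.03  ]
[317 206  23  23 370] [328.13783784 217.05945946] [0.5587 0.1392 0.03  ]
461.03333333333336 181.0 30.0
[[462, 178], [463, 178], [458, 179], [459, 179], [460, 179], [461, 179], [462, 179], [463, 179], [458, 180], [459, 180], [460, 180], [461, 180], [462, 180], [463, 180], [459, 181], [460, 181], [461, 181], [462, 181], [463, 181], [460, 182], [461, 182], [462, 182], [463, 182], [460, 183], [461, 183], [462, 183], [461, 184], [462, 184], [461, 185], [462, 185]]
```

View pics/cropA.png

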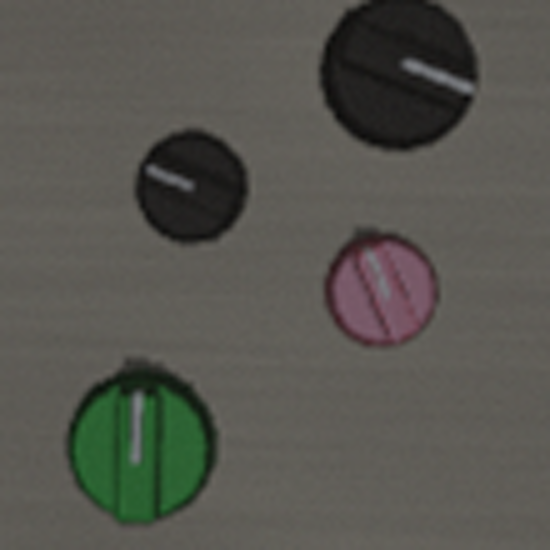

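View pics/cropB.png

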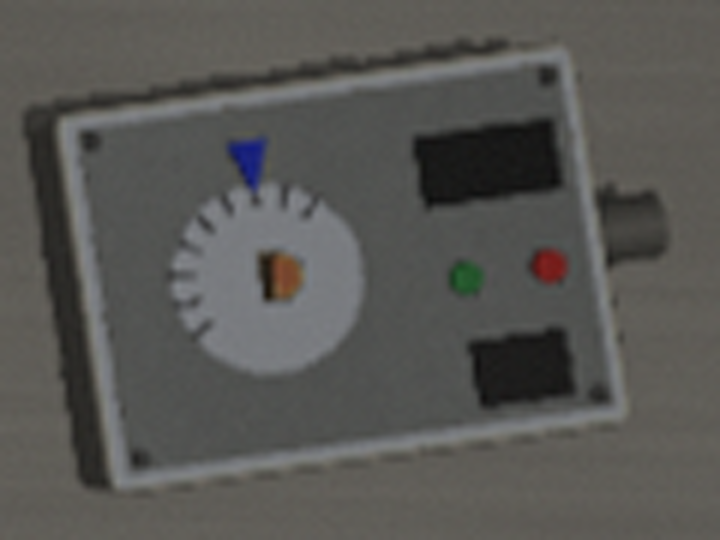

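The crop confirms the small black knob, at top px (328,217), with its pointer towards image left and up, (319.8,213.8). On the controller, the shaft's flat faces image left, while the mark is up. Next I'll compute the poses.

Run:
```python
from h import *
im=get_image("top");sc=get_image("scene")
A=lambda u,v:(290+(u+.5)/5-.5,180+(v+.5)/5-.5)
B=lambda u,v:(420+(u+.5)/6-.5,155+(v+.5)/6-.5)
c=onz(im,A(191,187),.05);e=onz(im,A(149,169),.05)
print("knob top c",c,"end",e,"ang",np.degrees(np.arctan2(*(e-c)[1::-1])),np.linalg.norm(e-c))
P=[onz(im,B(*q),.06) for q in [(60,118),(563,50),(625,410),(118,488)]]
print(np.round(P,4))
d=onz(im,B(267,278),.06);t=onz(im,B(253,190),.06);b=onz(im,B(248,150),.06)
print("dial",d,"tri tip",t, np.linalg.norm(t-d),"ang",np.degrees(np.arctan2(*(t-d)[1::-1])))
# from box corners: TL,TR edge dir = -y ; TL-BL edge dir = -x
P=np.array(P)
for v in [P[0]-P[1],P[3]-P[2]]: print("y dir edge",np.linalg.norm(v),np.degrees(np.arctan2(v[1],v[0]))-90)
for v in [P[0]-P[3],P[1]-P[2]]: print("x dir edge",np.linalg.norm(v),np.degrees(np.arctan2(v[1],v[0])))
yaw=np.mean([np.degrees(np.arctan2(v[1],v[0]))-90 for v in [P[0]-P[1],P[3]-P[2]]]+[np.degrees(np.arctan2(v[1],v[0])) for v in [P[0]-P[3],P[1]-P[2]]])
r=np.radians(yaw);R=np.array([[np.cos(r),-np.sin(r)],[np.sin(r),np.cos(r)]])
cen=P[:,:2].mean(0);print("yaw",yaw,"shaft from box",cen+R@np.array([0,.028]))
print("box corner rel", np.round((P[:,:2]-cen)@R,4))
for p in [(*cen+R@np.array([0,.028]),.078),(d[0],d[1],.06),(d[0],d[1],.078),c]: print(proj(sc,p))
p=sc["pixels"]
cv2.imwrite("pics/scS.png",np.vstack([cv2.resize(p[190:280,105:235],None,fx=6,fy=6,interpolation=cv2.INTER_CUBIC)]))
cv2.imwrite("pics/scK.png",cv2.resize(p[160:240,250:340],None,fx=6,fy=6,interpolation=cv2.INTER_CUBIC))
```

```text
knob top c [0.55853747 0.13957221 0.05      ] end [0.56605259 0.1583242  0.05      ] ang 68.16086022034092 0.02020182829858566
[[ 0.6569 -0.0807  0.06  ]
 [ 0.6855 -0.2618  0.06  ]
 [ 0.5556 -0.2845  0.06  ]
 [ 0.5231 -0.1033  0.06  ]]
dial [ 0.60029424 -0.15604438  0.06      ] tri tip [ 0.63215289 -0.15070917  0.06      ] 0.03230229532426606 ang 9.506830944642951
y dir edge 0.1833285347283009 8.966470493917683
y dir edge 0.18404817280703026 10.162917763831146
x dir edge 0.13571536865063621 9.56916202054617
x dir edge 0.13188168937229064 9.881922038050376
yaw 9.645118079086345 shaft from box [ 0.60057765 -0.15497589]
box corner rel [[ 0.068   0.0917]
 [ 0.0658 -0.0916]
 [-0.0661 -0.0921]
 [-0.0677  0.0919]]
[180.8272219  219.39998336]
[182.72338065 224.43880077]
[180.26952375 219.42196242]
[314.06023249 179.96598446]
```

View pics/scS.png

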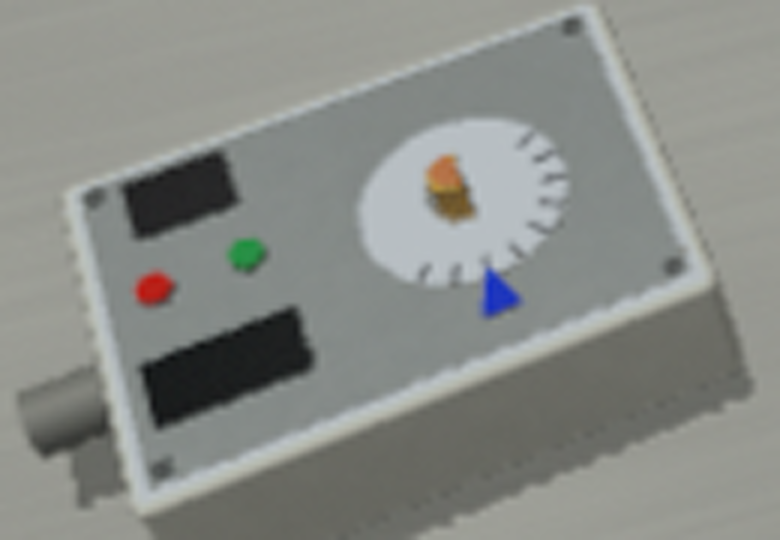

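View pics/scK.png

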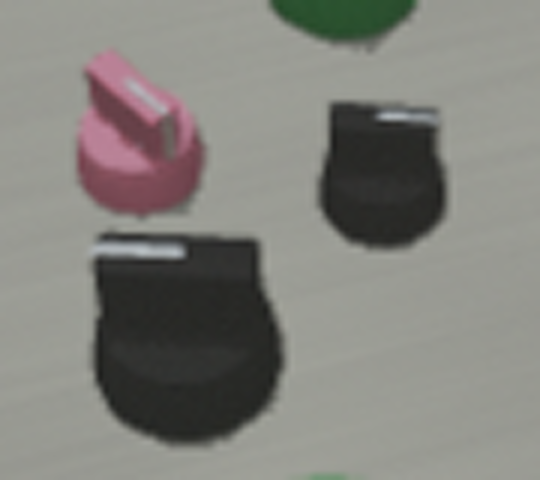

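Poses: shaft at about (0.600,-0.155), box yaw about 9.6°, and knob at (0.5585,0.1395) with its pointer at about 68°. I'll check the tool axes and plan the approach.

```bash
cat >> h.py <<'E'
from scipy.spatial.transform import Rotation as Rn
def pose():
    s=get_state();R=Rn.from_rotvec(s["tool_rot"]).as_matrix()
    z=R[:,2]
    print("t",round(s["time"],2),"p",np.round(np.array(s["position"])*100,2),"x",np.round(R[:,0],3),"zang",round(np.degrees(np.arctan2(z[1],z[0])),2),"tiltcorr",np.round(np.degrees(np.cross(R[:,0],[0,0,-1])),2),"f",np.round(s["ft_force"],2),"T",np.round(s["torque"],3),"w",round(s["grip_width"],3),"q1",round(s["joint_positions"][0],2),"q7",np.round(s["joint_positions"][-1],2))
    return s,R
E
python3 - <<'E'
from h import *
s,R=pose()
im=get_image("wrist");print(proj(im,s["position"]))
T=im["cam_to_world"];print("cam in tool",R.T@(T[:3,3]-np.array(s["position"])))
E
```

```text
t 0.3 p [ 25.71 -59.68  22.22] x [-0.  0. -1.] zang -66.69 tiltcorr [-0.03 -0.02 -0.  ] f [ 0.2   0.21 -0.95] T [ 0.021 -0.033  0.009] w 0.998 q1 1.18 q7 -0.06
[321.43384334 261.63118136]
cam in tool [-0.16136615  0.08186855  0.00022621]
```

```bash
python3 -m handwheel '[{"xyz":[2.4,3.1,0],"angular":[0,0,3]},{"xyz":[2.4,3.1,0],"angular":[0,0,3]},{"xyz":[2.4,3.1,0],"angular":[0,0,3]},{"xyz":[2.4,3.1,0],"angular":[0,0,3]},{"xyz":[2.4,3.1,0],"angular":[0,0,3]}]' 5.0 20
python3 -m handwheel '[{"xyz":[2.4,3.1,-0.5],"angular":[0,0,3]},{"xyz":[2.4,3.1,-0.5],"angular":[0,0,3]},{"xyz":[2.4,3.1,-0.5],"angular":[0,0,3]},{"xyz":[2.4,3.1,-0.5],"angular":[0,0,3]},{"xyz":[2.4,3.1,-0.5],"angular":[0,0,3]}]'
python3 -c "from h import *;pose()"
```

```text
time: 0.77
position: [0.3686, -0.4457, 0.2208]
tool_rot: [0.708, 1.453, -0.72]
ft_force: [1.5, -0.6, 0.1]
grip_width: 0.705
time: 1.18
position: [0.4934, -0.2834, 0.1979]
tool_rot: [0.493, 1.507, -0.51]
ft_force: [0.7, 0.2, 0.6]
grip_width: 0.581
t 1.18 p [ 49.34 -28.34  19.79] x [ 0.001 -0.012 -1.   ] zang -36.71 tiltcorr [0.66 0.06 0.  ] f [0.71 0.2  0.63] T [-0.032 -0.111  0.035] w 0.581 q1 0.8 q7 -0.23
```

```bash
python3 -m handwheel '[{"xyz":[2.6,3.1,-0.3],"angular":[0.6,0,4]},{"xyz":[2.6,3.1,-0.3],"angular":[0,0,4]},{"xyz":[2.6,3.1,-0.3],"angular":[0,0,4]},{"xyz":[2.6,3.1,0],"angular":[0,0,3]},{"xyz":[0,0,0],"angular":[0,0,0]}]'
python3 - <<'E'
from h import *
pose()
im=get_image("wrist");cv2.imwrite("pics/w1.png",im["pixels"])
u=proj(im,[.6003,-.1555,.078]);print(u)
a,b=int(u[0]),int(u[1])
cv2.imwrite("pics/w1c.png",cv2.resize(im["pixels"][max(0,b-70):b+70,a-90:a+90],None,fx=4,fy=4,interpolation=cv2.INTER_CUBIC));print(a-90,b-70)
E
```

```text
time: 1.6
position: [0.6031, -0.1441, 0.189]
tool_rot: [0.281, 1.548, -0.272]
ft_force: [-0.7, 1.5, -0.1]
grip_width: 0.575
t 1.6 p [ 60.31 -14.41  18.9 ] x [ 0.006  0.005 -1.   ] zang -20.21 tiltcorr [-0.28  0.32  0.  ] f [-0.66  1.47 -0.08] T [ 0.108 -0.042  0.001] w 0.575 q1 0.6 q7 -0.27
[322.21565226 216.30337635]
232 146
```

View pics/w1c.png

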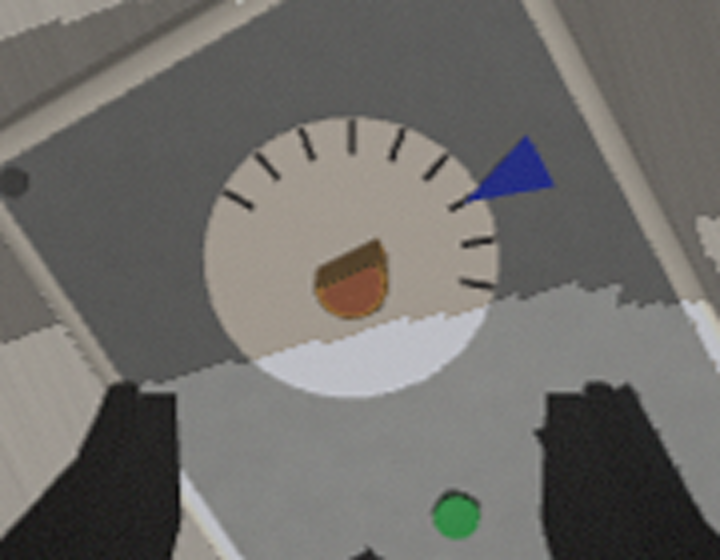

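The wrist crop shows the flat's top edge from about (316,288) to (387,260), the arc's bottom at (352,319), and the dial spanning (205..498, 117..397).

Run:
```python
from h import *
im=get_image("wrist")
W=lambda u,v:(232+(u+.5)/4-.5,146+(v+.5)/4-.5)
for (p,q) in [((316,288),(387,259)),((319,285),(385,258))]:
    a=onz(im,W(*p),.078);b=onz(im,W(*q),.078);d=b-a;n=np.degrees(np.arctan2(d[0],-d[1]));print(a,b,np.linalg.norm(d),"normals",n,n+180)
a=onz(im,W(318,270),.06);b=onz(im,W(380,240),.06);d=b-a;print("low",np.linalg.norm(d),np.degrees(np.arctan2(d[0],-d[1])))
# dial ellipse
dc=onz(im,W(351,257),.06);t=onz(im,W(466,201),.06);d=t-dc
print("dial",dc,np.degrees(np.arctan2(d[1],d[0])),np.linalg.norm(d))
# arc points on the shaft top, fit circle r=8.5
A=np.array([onz(im,W(*p),.078)[:2] for p in [(316,288),(322,303),(335,314),(352,319),(370,314),(383,300),(388,280),(387,260)]])
from scipy.optimize import least_squares
r=least_squares(lambda c:np.hypot(*(A-c).T)-.0085,A.mean(0));print("shaft",r.x,r.fun)
```

```text
[ 0.58797223 -0.15713921  0.078     ] [ 0.60501162 -0.15631896  0.078     ] 0.017059115371329724 normals 92.75599155077508 272.7559915507751
[ 0.58884564 -0.15671697  0.078     ] [ 0.60467936 -0.15594814  0.078     ] 0.015852370445266387 normals 92.77991460765068 272.77991460765065
low 0.016293011603886177 96.37555399000807
dial [ 0.59565708 -0.15846508  0.06      ] 6.538576108143143 0.02988465624430539
shaft [ 0.5960334  -0.15847436] [-3.29009220e-04 -6.65069152e-05  1.04673500e-04  3.85602196e-04
  1.54557845e-04 -3.80343194e-04 -5.88141560e-04  6.07410485e-04]
```

Run:
```python
from h import *
pose()
im=get_image("wrist");cv2.imwrite("pics/w2.png",im["pixels"]);pose()
np.savez("w2.npz",p=im["pixels"],K=im["K"],T=im["cam_to_world"])
cv2.imwrite("pics/w2c.png",cv2.resize(im["pixels"][146:286,232:412],None,fx=4,fy=4,interpolation=cv2.INTER_CUBIC))
```

```text
t 1.7 p [ 59.95 -15.19  18.86] x [ 0.002 -0.001 -1.   ] zang -20.75 tiltcorr [0.04 0.1  0.  ] f [ 0.26 -0.8   0.32] T [-0.064 -0.037 -0.021] w 0.576 q1 0.61 q7 -0.27
t 1.75 p [ 59.85 -15.47  18.86] x [ 0.001 -0.002 -1.   ] zang -20.98 tiltcorr [0.13 0.07 0.  ] f [-0.19 -0.58  0.25] T [-0.083 -0.087 -0.02 ] w 0.577 q1 0.61 q7 -0.27
```

View pics/w2c.png

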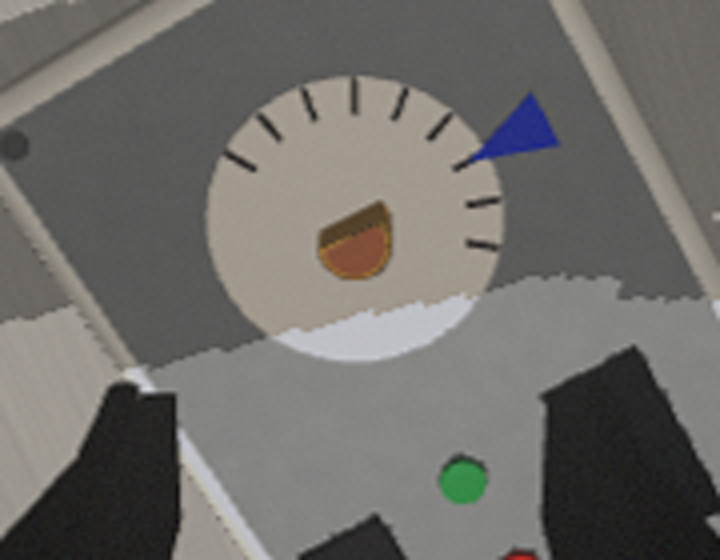

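The arm had still been drifting, so I'm measuring again with a matched picture. It shows the dial at x 206..504, y 75..361, the flat's edge from (320,250) to (391,222), the arc's bottom at y 280, and the mark's tip at (470,160).

Run:
```python
from h import *
im=np.load("w2.npz");im=dict(K=im["K"],cam_to_world=im["T"])
W=lambda u,v:(232+(u+.5)/4-.5,146+(v+.5)/4-.5)
an=lambda d:np.degrees(np.arctan2(d[1],d[0]))
a=onz(im,W(320,250),.078);b=onz(im,W(391,221),.078);d=b-a;print(np.linalg.norm(d),"flat",an(d)+90,d)
a=onz(im,W(320,234),.06);b=onz(im,W(386,203),.06);d=b-a;print(np.linalg.norm(d),"flat low",an(d)+90)
dc=onz(im,W(355,217),.06);t=onz(im,W(470,160),.06);print("dial",dc,"mark",an(t-dc))
b=onz(im,W(546,119),.06);print("tri axis",an(b-t),an(b-dc),np.linalg.norm(b-dc))
A=np.array([onz(im,W(*p),.078)[:2] for p in [(320,250),(326,264),(338,275),(355,280),(374,276),(387,263),(392,245),(391,222)]])
from scipy.optimize import least_squares
r=least_squares(lambda c:np.hypot(*(A-c).T)-.0085,A.mean(0));print("shaft",r.x,np.round(r.fun*1e3,2))
```

```text
0.016874081605963882 flat 92.31204336829295 [0.01686035 0.00068073 0.        ]
0.01705680694075732 flat low 95.24460082956045
dial [ 0.59819497 -0.15394828  0.06      ] mark 6.476791516123855
tri axis 8.529685433657473 7.291463009555976 0.04912319448593138
shaft [ 0.59830487 -0.15456055] [-0.35 -0.16  0.09  0.25  0.23 -0.22 -0.65  0.36]
```

```bash
python3 -m handwheel '[{"xyz":[-0.4,3.7,0],"angular":[0,0,0]},{"xyz":[-0.5,3.7,0],"angular":[0,0,0]},{"xyz":[-0.5,3.7,-0.5],"angular":[0,0,0]},{"xyz":[-0.5,3.7,-0.5],"angular":[0,0,0]},{"xyz":[-0.5,3.7,-0.5],"angular":[0,0,0]}]'
python3 -m handwheel '[{"xyz":[-0.5,3.7,-0.5],"angular":[0,0,0]},{"xyz":[-0.5,3.7,-0.5],"angular":[0,0,0]},{"xyz":[-0.3,2.0,-0.5],"angular":[0,0,0]},{"xyz":[0,0,0],"angular":[0,0,0]},{"xyz":[0,0,0],"angular":[0,0,0]}]'
python3 - <<'E'
from h import *
pose()
im=get_image("wrist");cv2.imwrite("pics/w3.png",im["pixels"]);pose()
u=proj(im,[.5585,.1396,.05]);e=proj(im,[.5585+.021*np.cos(np.radians(68)),.1396+.021*np.sin(np.radians(68)),.05]);print(u,e)
E
```

```text
time: 2.17
position: [0.5712, 0.0081, 0.1735]
tool_rot: [0.309, 1.542, -0.332]
ft_force: [1.0, 0.7, 1.2]
grip_width: 0.574
time: 2.58
position: [0.5543, 0.1026, 0.1586]
tool_rot: [0.312, 1.539, -0.341]
ft_force: [0.5, -0.5, 0.6]
grip_width: 0.576
t 2.58 p [55.43 10.26 15.86] x [ 0.003 -0.019 -1.   ] zang -23.89 tiltcorr [1.11 0.17 0.  ] f [ 0.54 -0.53  0.59] T [-0.028 -0.095  0.011] w 0.576 q1 0.31 q7 -0.78
t 2.63 p [55.43 10.22 15.86] x [ 0.003 -0.019 -1.   ] zang -23.94 tiltcorr [1.1  0.16 0.  ] f [ 0.13 -0.1  -0.15] T [0.009 0.006 0.034] w 0.578 q1 0.31 q7 -0.78
[306.31987961 160.96667679] [305.07180602 135.27050382]
```

View pics/w3.png

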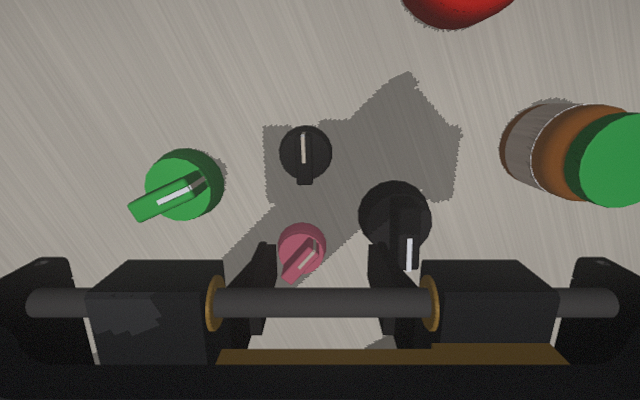

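The wrist view shows the small black knob's line from (304,163) to (303,133), and the projection predicted (306,161) to (305,135), so they agree. Moving on.

```bash
python3 -m handwheel '[{"xyz":[0.3,2.7,-2],"angular":[1.1,0.2,1.9]},{"xyz":[0,0.9,-2],"angular":[0,0,0]},{"xyz":[0,0,-2],"angular":[0,0,0]},{"xyz":[0,0,-1],"angular":[0,0,0]},{"xyz":[0,0,0],"angular":[0,0,0]}]'
python3 - <<'E'
from h import *
s,R=pose()
im=get_image("wrist");cv2.imwrite("pics/w4.png",im["pixels"]);pose()
E
```

```text
time: 3.05
position: [0.5633, 0.123, 0.0889]
tool_rot: [0.315, 1.539, -0.323]
ft_force: [-0.3, -1.3, 0.3]
grip_width: 0.575
t 3.05 p [56.33 12.3   8.89] x [ 0.007 -0.007 -1.   ] zang -23.31 tiltcorr [0.38 0.38 0.  ] f [-0.3  -1.27  0.28] T [-0.019 -0.069  0.038] w 0.575 q1 0.27 q7 -0.84
t 3.1 p [56.38 12.25  8.97] x [ 0.008 -0.007 -1.   ] zang -23.35 tiltcorr [0.4  0.43 0.  ] f [-0.33 -1.11  0.45] T [-0.077 -0.042 -0.046] w 0.572 q1 0.27 q7 -0.84
```

View pics/w4.png

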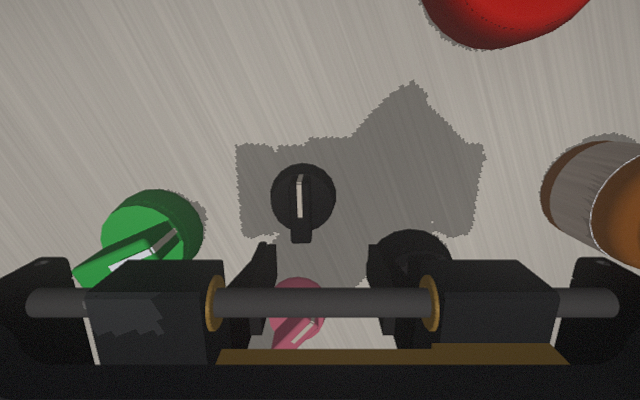

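```bash
python3 -m handwheel '[{"xyz":[-0.5,1.7,-0.5],"angular":[0.4,0.4,1.3]},{"xyz":[0,0,0],"angular":[0,0,0]},{"xyz":[0,0,0],"angular":[0,0,0]}]'
python3 - <<'E'
from h import *
s,R=pose()
E
```

```text
time: 3.35
position: [0.561, 0.1376, 0.0869]
tool_rot: [0.306, 1.545, -0.304]
ft_force: [0.6, -0.7, 1.0]
grip_width: 0.571
t 3.35 p [56.1  13.76  8.69] x [ 0.004  0.    -1.   ] zang -22.28 tiltcorr [-0.    0.22  0.  ] f [ 0.62 -0.72  1.01] T [-0.114 -0.082  0.011] w 0.571 q1 0.25 q7 -0.85
```

```bash
python3 -m handwheel '[{"xyz":[-0.2,0.2,-1.5],"angular":[0,0.2,0]},{"xyz":[0,0,-1.5],"angular":[0,0,0]},{"xyz":[0,0,-1],"angular":[0,0,0]},{"xyz":[0,0,0],"angular":[0,0,0]}]'
python3 - <<'E'
from h import *
s,R=pose()
im=get_image("wrist");cv2.imwrite("pics/w5.png",im["pixels"]);pose()
for a in (0,.021): print(proj(im,[.5585+a*np.cos(np.radians(68)),.1396+a*np.sin(np.radians(68)),.05]))
E
```

```text
time: 3.68
position: [0.5605, 0.141, 0.0467]
tool_rot: [0.306, 1.544, -0.303]
ft_force: [-0.8, 0.1, -0.6]
grip_width: 0.574
t 3.68 p [56.05 14.1   4.67] x [ 0.006  0.001 -1.   ] zang -22.24 tiltcorr [-0.04  0.33  0.  ] f [-0.76  0.12 -0.63] T [ 0.037 -0.036 -0.044] w 0.574 q1 0.23 q7 -0.88
t 3.73 p [56.09 14.11  4.75] x [ 0.006  0.001 -1.   ] zang -22.23 tiltcorr [-0.05  0.37  0.  ] f [ 0.41 -0.1  -0.82] T [ 0.012 -0.044 -0.011] w 0.573 q1 0.23 q7 -0.88
[318.24752345 267.19915118]
[317.93750781 230.89838927]
```

View pics/w5.png

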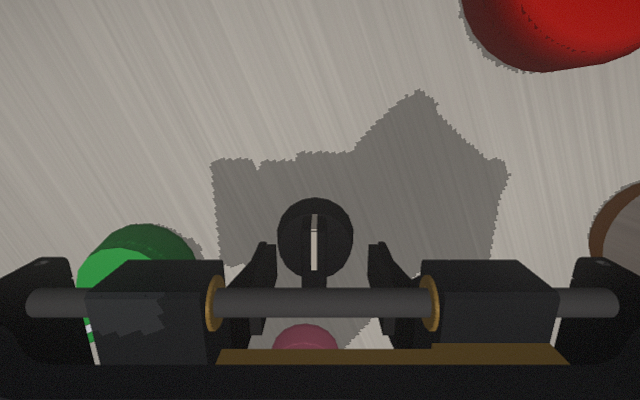

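```bash
python3 -m handwheel '[{"xyz":[-0.35,-0.1,-0.9],"angular":[0,0.4,0.2]},{"xyz":[0,0,-0.5],"angular":[0,0,0]},{"xyz":[0,0,0],"angular":[0,0,0]}]'
python3 - <<'E'
from h import *
s,R=pose()
E
```

```text
time: 3.98
position: [0.5577, 0.1404, 0.033]
tool_rot: [0.302, 1.55, -0.3]
ft_force: [0.5, -0.5, 0.3]
grip_width: 0.573
t 3.98 p [55.77 14.04  3.3 ] x [ 0.     0.001 -1.   ] zang -22.0 tiltcorr [-0.07  0.01  0.  ] f [ 0.52 -0.48  0.3 ] T [-0.012 -0.049  0.035] w 0.573 q1 0.23 q7 -0.88
```

```bash
python3 -m handwheel '[{"xyz":[0,-0.1,-0.4],"angular":[0,0,0]},{"xyz":[0,0,0],"angular":[0,0,0]}]'
python3 -m handwheel '[{"xyz":[0,0,0],"angular":[0,0,0]},{"xyz":[0,0,0],"angular":[0,0,0]},{"xyz":[0,0,0],"angular":[0,0,0]},{"xyz":[0,0,0],"angular":[0,0,0]},{"xyz":[0,0,0],"angular":[0,0,0]}]' 1.0 20
python3 - <<'E'
from h import *
s,R=pose()
E
```

```text
time: 4.15
position: [0.5578, 0.1392, 0.0286]
tool_rot: [0.302, 1.55, -0.3]
ft_force: [-0.5, 0.2, 0.3]
grip_width: 0.575
time: 4.57
position: [0.5587, 0.1392, 0.0296]
tool_rot: [0.303, 1.548, -0.3]
ft_force: [0.7, 0.1, -0.6]
grip_width: 0.279
t 4.57 p [55.87 13.92  2.96] x [ 0.002  0.001 -1.   ] zang -22.03 tiltcorr [-0.08  0.12  0.  ] f [ 0.7   0.07 -0.57] T [-0.006  0.001  0.028] w 0.279 q1 0.23 q7 -0.88
```

```bash
python3 -m handwheel '[{"xyz":[0,0,-0.1],"angular":[0,0,0]},{"xyz":[0,0,-0.1],"angular":[0,0,0]},{"xyz":[0,0,0],"angular":[0,0,0]},{"xyz":[0,0,0],"angular":[0,0,0]}]'
python3 -m handwheel '[{"xyz":[0,0,0],"angular":[0,0,0]},{"xyz":[0,0,0],"angular":[0,0,0]},{"xyz":[0,0,0],"angular":[0,0,0]}]'
python3 - <<'E'
from h import *
s,R=pose()
im=get_image("wrist");cv2.imwrite("pics/w6.png",im["pixels"])
E
```

```text
time: 4.9
position: [0.5589, 0.1395, 0.0282]
tool_rot: [0.303, 1.547, -0.3]
ft_force: [-0.4, -0.9, 0.4]
grip_width: 0.161
time: 5.15
position: [0.5589, 0.1395, 0.0281]
tool_rot: [0.303, 1.547, -0.3]
ft_force: [0.1, 0.3, 0.3]
grip_width: 0.158
t 5.15 p [55.89 13.95  2.81] x [ 0.003  0.001 -1.   ] zang -22.03 tiltcorr [-0.08  0.15  0.  ] f [0.13 0.26 0.28] T [-0.028  0.039  0.018] w 0.158 q1 0.23 q7 -0.88
```

View pics/w6.png

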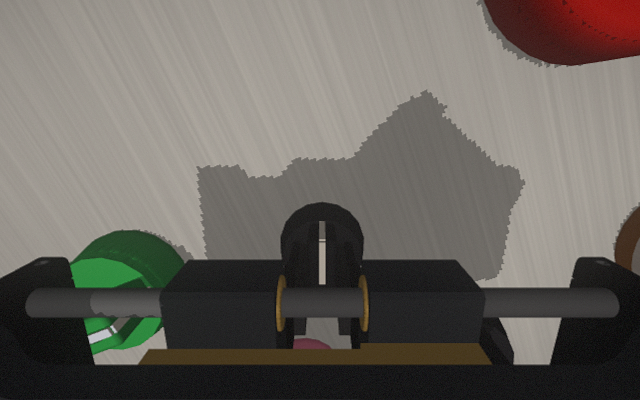

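The bar is gripped, with a 13.7 mm opening and the line at (322,222..285). Next I lift and carry it to the shaft.

```bash
python3 -m handwheel '[{"xyz":[0,0,2],"angular":[0,0.1,0]},{"xyz":[0,0,3.5],"angular":[0,0,0]},{"xyz":[0,0,3.8],"angular":[0,0,0]},{"xyz":[0,-0.5,3.8],"angular":[0,0,2]},{"xyz":[0.5,-2.5,1],"angular":[0,0,3]}]'
python3 -m handwheel '[{"xyz":[0.5,-3.7,0],"angular":[0,0,3]},{"xyz":[0.5,-3.7,0],"angular":[0,0,3]},{"xyz":[0.5,-3.7,0],"angular":[0,0,3]},{"xyz":[0.5,-3.7,0],"angular":[0,0,3]},{"xyz":[0.5,-3.7,0],"angular":[0,0,3]}]'
python3 -m handwheel '[{"xyz":[0.3,-3.5,0],"angular":[0,0,1]},{"xyz":[0.3,-2.5,0],"angular":[0,0,0]},{"xyz":[0,-1,0],"angular":[0,0,0]},{"xyz":[0,0,0],"angular":[0,0,0]},{"xyz":[0,0,0],"angular":[0,0,0]}]'
python3 - <<'E'
from h import *
s,R=pose()
E
```

```text
time: 5.62
position: [0.5562, 0.1142, 0.1682]
tool_rot: [0.224, 1.572, -0.224]
ft_force: [1.4, 2.0, -0.9]
grip_width: 0.161
time: 6.03
position: [0.5839, -0.07, 0.1749]
tool_rot: [-0.003, 1.572, 0.005]
ft_force: [0.8, -0.4, -1.4]
grip_width: 0.156
time: 6.45
position: [0.5879, -0.1555, 0.1726]
tool_rot: [-0.009, 1.574, 0.006]
ft_force: [-1.2, 0.9, -0.7]
grip_width: 0.161
t 6.45 p [ 58.79 -15.55  17.26] x [-0.004 -0.002 -1.   ] zang 0.57 tiltcorr [ 0.12 -0.21  0.  ] f [-1.22  0.87 -0.67] T [ 0.019 -0.145  0.008] w 0.161 q1 0.66 q7 0.1
```

```bash
python3 -m handwheel '[{"xyz":[1.2,0,-1.5],"angular":[0,0,0]},{"xyz":[0,0,-1.5],"angular":[0,0,0]},{"xyz":[0,0,-1],"angular":[0,0,0]},{"xyz":[0,0,0],"angular":[0,0,0]},{"xyz":[0,0,0],"angular":[0,0,0]}]'
python3 - <<'E'
from h import *
s,R=pose()
w=get_image("wrist")["pixels"];sc=get_image("scene")["pixels"];t=get_image("top")["pixels"];pose()
r=lambda p:cv2.resize(p,(390,300),interpolation=cv2.INTER_CUBIC)
cv2.imwrite("pics/c1.png",np.vstack([np.hstack([r(w[150:350,192:452]),r(sc[180:260,120:224])]),np.hstack([r(t[160:240,410:514]),r(w)])]))
E
```

```text
time: 6.87
position: [0.601, -0.1428, 0.1322]
tool_rot: [-0.016, 1.573, 0.02]
ft_force: [-0.0, -0.0, -0.1]
grip_width: 0.159
t 6.87 p [ 60.1  -14.28  13.22] x [-0.002  0.003 -1.   ] zang 1.3 tiltcorr [-0.15 -0.14 -0.  ] f [-0.02 -0.01 -0.1 ] T [-0.016 -0.071  0.029] w 0.159 q1 0.63 q7 0.07
t 7.02 p [ 60.15 -14.41  13.3 ] x [-0.001  0.002 -1.   ] zang 1.22 tiltcorr [-0.09 -0.06 -0.  ] f [ 0.72  0.05 -0.34] T [-0.042 -0.148  0.006] w 0.161 q1 0.64 q7 0.07
```

View pics/c1.png

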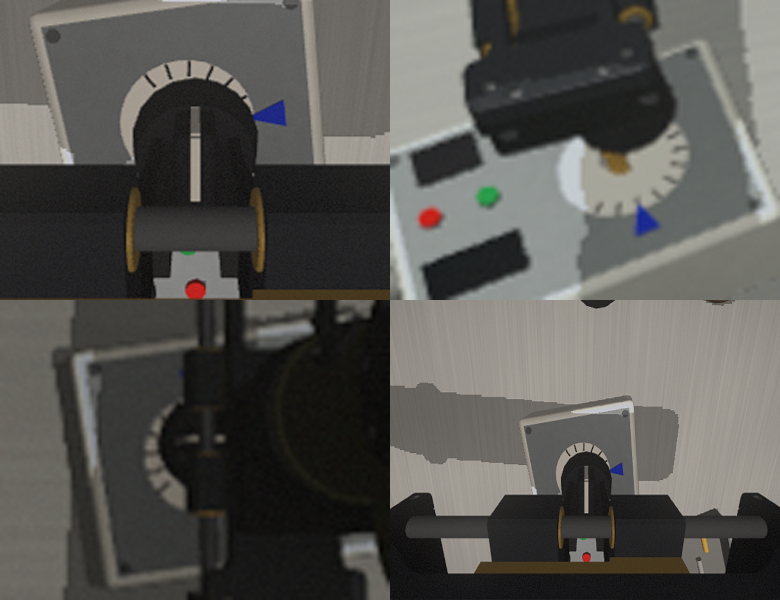

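```bash
python3 -m handwheel '[{"xyz":[-0.15,-1.1,-0.8],"angular":[0,0,0]},{"xyz":[0,0,-0.8],"angular":[0,0,0]},{"xyz":[0,0,0],"angular":[0,0,0]},{"xyz":[0,0,0],"angular":[0,0,0]}]'
python3 - <<'E'
from h import *
s,R=pose()
E
```

```text
time: 7.35
position: [0.6007, -0.1577, 0.1176]
tool_rot: [-0.016, 1.568, 0.015]
ft_force: [0.4, -0.6, -0.7]
grip_width: 0.152
t 7.35 p [ 60.07 -15.77  11.76] x [ 0.002 -0.001 -1.   ] zang 1.14 tiltcorr [0.05 0.13 0.  ] f [ 0.37 -0.65 -0.65] T [-0.029 -0.117 -0.051] w 0.152 q1 0.65 q7 0.08
```

```bash
python3 -m handwheel '[{"xyz":[-0.05,0.2,-0.2],"angular":[0,0,0]},{"xyz":[0,0,0],"angular":[0,0,0]},{"xyz":[0,0,0],"angular":[0,0,0]}]'
python3 - <<'E'
from h import *
s,R=pose()
im=get_image("wrist");sc=get_image("scene");s,R=pose();p=im["pixels"]
x,y,z=s["position"]
# points: dial circle in wrist (r 22-23mm), skirt
def fit(im,pts,z,r):
    A=np.array([onz(im,q,z)[:2] for q in pts]);
    return A
for nm,c,zz in [("tcp knob under",(x,y),z-.0281),("dial est",(.600,-.1555),.06)]:
    print(nm,proj(im,[*c,zz]),proj(sc,[*c,zz]))
cv2.imwrite("pics/w7.png",cv2.resize(p[150:300,240:410],None,fx=4,fy=4,interpolation=cv2.INTER_CUBIC))
cv2.imwrite("pics/s7.png",cv2.resize(sc["pixels"][180:260,120:230],None,fx=7,fy=7,interpolation=cv2.INTER_CUBIC))
np.savez("w7.npz",K=im["K"],T=im["cam_to_world"],K2=sc["K"],T2=sc["cam_to_world"])
E
```

```text
time: 7.6
position: [0.5999, -0.1561, 0.1153]
tool_rot: [-0.015, 1.569, 0.014]
ft_force: [0.5, 0.7, -0.7]
grip_width: 0.159
t 7.6 p [ 59.99 -15.61  11.53] x [ 0.002 -0.001 -1.   ] zang 1.06 tiltcorr [0.03 0.11 0.  ] f [ 0.49  0.71 -0.73] T [-0.008 -0.067 -0.048] w 0.159 q1 0.65 q7 0.08
t 7.7 p [ 59.99 -15.58  11.53] x [ 0.002 -0.    -1.   ] zang 1.08 tiltcorr [0.03 0.11 0.  ] f [-0.16 -0.11 -1.11] T [ 0.001 -0.082 -0.03 ] w 0.162 q1 0.65 q7 0.08
tcp knob under [320.87858152 239.89849292] [179.06624206 216.60565824]
dial est [321.05681539 224.27763543] [182.98058182 224.2583212 ]
```

View pics/w7.png

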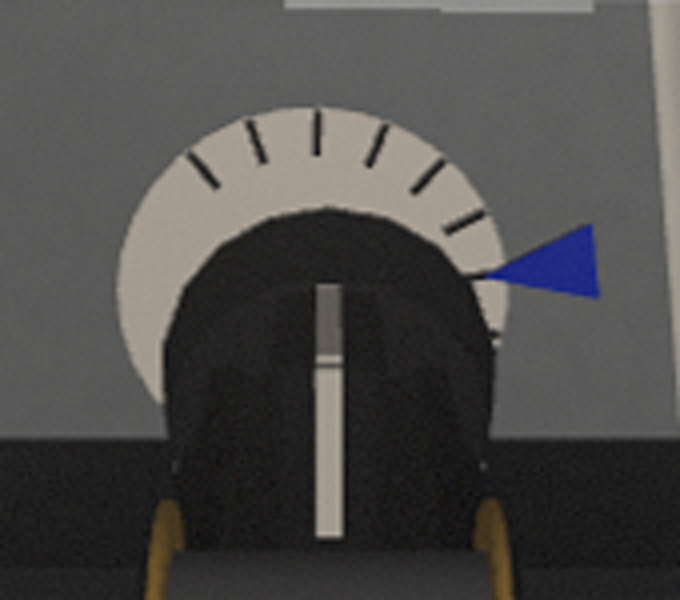

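View pics/s7.png

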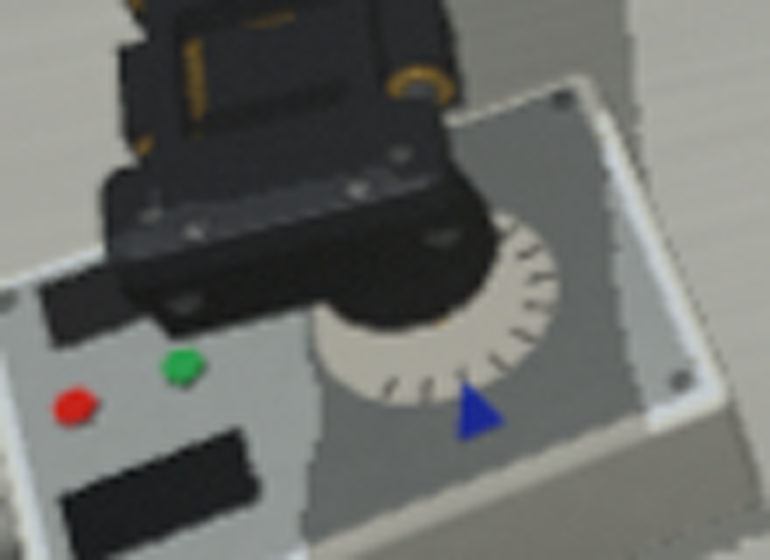

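Run:
```python
from h import *
from scipy.optimize import least_squares
d=np.load("w7.npz");wr=dict(K=d["K"],cam_to_world=d["T"]);sc=dict(K=d["K2"],cam_to_world=d["T2"])
W=lambda q:(240+(q[0]+.5)/4-.5,150+(q[1]+.5)/4-.5)
S=lambda q:(120+(q[0]+.5)/7-.5,180+(q[1]+.5)/7-.5)
def fit(im,f,pts,z,r=None):
    A=np.array([onz(im,f(q),z)[:2] for q in pts])
    g=(lambda c:np.hypot(*(A-c[:2]).T)-(r or c[2]))
    x0=[*A.mean(0)]+([] if r else [.03]);s=least_squares(g,x0,x_scale=.01,xtol=1e-12);print(np.round(s.x,4),"res mm",np.round(s.fun*1e3,1));return s.x
zu=.1153-.0281
print("wrist dial");D=fit(wr,W,[(162,405),(132,355),(117,290),(123,240),(150,182),(200,135),(250,113),(313,107),(380,120),(440,156),(485,207),(503,250),(508,290)],.06)
print("wrist skirt (top edge of skirt or bottom: nearest silhouette)")
K1=fit(wr,W,[(185,290),(215,252),(250,228),(285,214),(330,207),(375,214),(410,228),(445,253),(475,292)],zu,.026)
print("scene dial");D2=fit(sc,S,[(313,310),(316,340),(330,370),(355,392),(385,402),(412,405),(445,403),(520,365),(545,330),(558,290),(552,255),(535,228),(515,214)],.06)
print("scene skirt");K2=fit(sc,S,[(320,302),(345,319),(375,328),(400,330),(430,325),(455,314),(480,295),(493,272)],zu,.026)
print("knob-dial wrist",K1[:2]-D[:2],"scene",K2[:2]-D2[:2])
a=onz(wr,W((488,275)),.06);b=onz(wr,W((595,262)),.06)
for q in(a,b): print(np.degrees(np.arctan2(*(q[:2]-D[:2])[::-1])))
```

```text
wrist dial
[ 0.5974 -0.1552  0.0345] res mm [-0.1 -0.3 -0.1  0.   0.3  0.4  0.3 -0.3 -0.4 -0.6 -0.   0.3  0.4]
wrist skirt (top edge of skirt or bottom: nearest silhouette)
[ 0.6006 -0.1568] res mm [-0.2 -0.1 -0.1  0.   0.3  0.1 -0.  -0.1 -0.2]
scene dial
[ 0.5956 -0.157   0.0353] res mm [ 0.4 -0.5 -0.5 -0.  -0.1  0.1  0.8  0.6 -0.6 -0.6 -0.6  0.3  0.7]
scene skirt
[ 0.5979 -0.1575] res mm [ 0.9 -0.4 -0.7 -0.2  0.3  0.5  0.6 -0.5]
knob-dial wrist [ 0.00320295 -0.00163354] scene [ 0.00227718 -0.00057059]
8.397576796605627
8.387745965354126
```

Wrist and scene both put the knob about 2.7 mm too far +x and 1 mm too far -y of the dial centre. I correct this and then lower gently.

```bash
python3 -m handwheel '[{"xyz":[-0.27,0.1,-0.3],"angular":[0,0,0]},{"xyz":[0,0,0],"angular":[0,0,0]},{"xyz":[0,0,0],"angular":[0,0,0]}]'
python3 -c "from h import *;pose()"
```

```text
time: 7.95
position: [0.5973, -0.1544, 0.1124]
tool_rot: [-0.016, 1.568, 0.015]
ft_force: [0.2, -1.0, -1.5]
grip_width: 0.16
t 7.95 p [ 59.73 -15.44  11.24] x [ 0.003 -0.001 -1.   ] zang 1.11 tiltcorr [0.03 0.15 0.  ] f [ 0.22 -1.03 -1.45] T [-0.071 -0.072  0.039] w 0.16 q1 0.65 q7 0.08
```

```bash
python3 -m handwheel '[{"xyz":[0,0,-0.2],"angular":[0,0,0]},{"xyz":[0,0,0],"angular":[0,0,0]},{"xyz":[0,0,0],"angular":[0,0,0]}]'
python3 -c "from h import *;pose()"
```

```text
time: 8.2
position: [0.5972, -0.1543, 0.1103]
tool_rot: [-0.016, 1.568, 0.015]
ft_force: [0.1, -0.7, -0.5]
grip_width: 0.159
t 8.2 p [ 59.72 -15.43  11.03] x [ 0.003 -0.001 -1.   ] zang 1.12 tiltcorr [0.04 0.16 0.  ] f [ 0.15 -0.7  -0.53] T [-0.037 -0.079 -0.01 ] w 0.159 q1 0.65 q7 0.08
```

```bash
python3 -m handwheel '[{"xyz":[0,-0.03,-0.3],"angular":[0,0.1,0]},{"xyz":[0,0,0],"angular":[0,0,0]}]'
python3 -m handwheel '[{"xyz":[0,0,-0.1],"angular":[0,0,0]},{"xyz":[0,0,0],"angular":[0,0,0]}]'
python3 -c "from h import *;pose()"
```

```text
time: 8.37
position: [0.5973, -0.1546, 0.1071]
tool_rot: [-0.016, 1.57, 0.015]
ft_force: [-0.8, 0.5, -1.3]
grip_width: 0.156
time: 8.53
position: [0.5973, -0.1547, 0.1058]
tool_rot: [-0.016, 1.57, 0.015]
ft_force: [-1.0, 0.3, -0.3]
grip_width: 0.16
t 8.53 p [ 59.73 -15.47  10.58] x [ 0.001 -0.001 -1.   ] zang 1.12 tiltcorr [0.04 0.05 0.  ] f [-0.95  0.32 -0.31] T [ 0.032 -0.096 -0.02 ] w 0.16 q1 0.64 q7 0.08
```

```bash
python3 -m handwheel '[{"xyz":[0,0,-0.1],"angular":[0,0,0]},{"xyz":[0,0,0],"angular":[0,0,0]}]'
python3 -c "from h import *;pose()"
```

```text
time: 8.7
position: [0.5973, -0.1548, 0.1046]
tool_rot: [-0.016, 1.57, 0.015]
ft_force: [-0.6, 0.2, -0.7]
grip_width: 0.162
t 8.7 p [ 59.73 -15.48  10.46] x [ 0.001 -0.001 -1.   ] zang 1.11 tiltcorr [0.03 0.05 0.  ] f [-0.57  0.2  -0.66] T [-0.016 -0.138 -0.005] w 0.162 q1 0.64 q7 0.08
```

```bash
python3 -m handwheel '[{"xyz":[0,0,-0.1],"angular":[0,0,0]},{"xyz":[0,0,0],"angular":[0,0,0]}]'
python3 -c "from h import *;pose()"
```

```text
time: 8.87
position: [0.5973, -0.1547, 0.1035]
tool_rot: [-0.016, 1.57, 0.015]
ft_force: [-0.1, -0.0, -1.5]
grip_width: 0.16
t 8.87 p [ 59.73 -15.47  10.35] x [ 0.001 -0.001 -1.   ] zang 1.11 tiltcorr [0.03 0.05 0.  ] f [-0.06 -0.05 -1.51] T [-0.042 -0.075  0.017] w 0.16 q1 0.64 q7 0.08
```

```bash
python3 -m handwheel '[{"xyz":[0,0,-0.1],"angular":[0,0,0]},{"xyz":[0,0,0],"angular":[0,0,0]}]'
python3 -c "from h import *;pose()"
```

```text
time: 9.03
position: [0.5973, -0.1547, 0.1024]
tool_rot: [-0.016, 1.57, 0.015]
ft_force: [-0.9, 0.1, -0.6]
grip_width: 0.157
t 9.03 p [ 59.73 -15.47  10.24] x [ 0.001 -0.001 -1.   ] zang 1.12 tiltcorr [0.04 0.05 0.  ] f [-0.9   0.05 -0.56] T [ 0.019 -0.05  -0.024] w 0.157 q1 0.64 q7 0.07
```

No contact so far, and the underside is now about 3.7 mm below the shaft's end, so the flats seem matched already. I continue to the ball.

```bash
python3 -m handwheel '[{"xyz":[0,0,-0.1],"angular":[0,0,0]},{"xyz":[0,0,0],"angular":[0,0,0]}]'
python3 -m handwheel '[{"xyz":[0,0,-0.08],"angular":[0,0,0]},{"xyz":[0,0,0],"angular":[0,0,0]}]'
python3 - <<'E'
from h import *
pose()
w=get_image("wrist")["pixels"];sc=get_image("scene")["pixels"]
r=lambda p:cv2.resize(p,(390,300),interpolation=cv2.INTER_CUBIC)
cv2.imwrite("pics/c2.png",np.hstack([r(w[150:350,192:452]),r(sc[180:260,120:224])]))
E
```

```text
time: 9.2
position: [0.5974, -0.1548, 0.1014]
tool_rot: [-0.016, 1.57, 0.015]
ft_force: [-0.1, -0.9, 0.0]
grip_width: 0.158
time: 9.37
position: [0.5974, -0.1547, 0.1005]
tool_rot: [-0.016, 1.57, 0.015]
ft_force: [-0.5, -1.3, -0.9]
grip_width: 0.162
t 9.37 p [ 59.74 -15.47  10.05] x [ 0.001 -0.001 -1.   ] zang 1.11 tiltcorr [0.03 0.06 0.  ] f [-0.53 -1.26 -0.93] T [ 0.004 -0.106  0.015] w 0.162 q1 0.64 q7 0.07
```

View pics/c2.png

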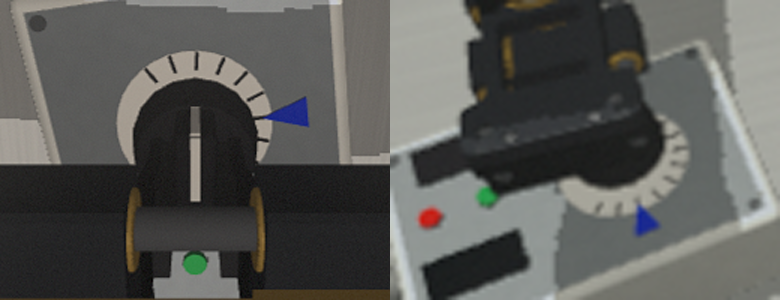

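The knob sits centred on the dial (wrist crop: skirt centre and dial centre both near column 195) and is low. I continue pressing in small steps.

```bash
python3 -m handwheel '[{"xyz":[0,0,-0.08],"angular":[0,0,0]},{"xyz":[0,0,0],"angular":[0,0,0]}]'
python3 -c "from h import *;pose()"
```

```text
time: 9.63
position: [0.5976, -0.1548, 0.0999]
tool_rot: [-0.016, 1.569, 0.015]
ft_force: [-0.4, -0.1, -0.5]
grip_width: 0.162
t 9.63 p [ 59.76 -15.48   9.99] x [ 0.001 -0.001 -1.   ] zang 1.11 tiltcorr [0.04 0.08 0.  ] f [-0.41 -0.07 -0.5 ] T [ 0.015 -0.089 -0.014] w 0.162 q1 0.64 q7 0.07
```

```bash
python3 -m handwheel '[{"xyz":[0,0,-0.08],"angular":[0,0,0]},{"xyz":[0,0,0],"angular":[0,0,0]}]'
python3 -c "from h import *;pose()"
```

```text
time: 9.8
position: [0.5977, -0.1549, 0.0992]
tool_rot: [-0.016, 1.569, 0.014]
ft_force: [0.3, -1.2, -1.2]
grip_width: 0.158
t 9.8 p [ 59.77 -15.49   9.92] x [ 0.002 -0.001 -1.   ] zang 1.11 tiltcorr [0.06 0.1  0.  ] f [ 0.34 -1.19 -1.24] T [-0.003 -0.14  -0.028] w 0.158 q1 0.64 q7 0.07
```

```bash
python3 -m handwheel '[{"xyz":[0,0,-0.08],"angular":[0,0,0]},{"xyz":[0,0,0],"angular":[0,0,0]}]'
python3 -c "from h import *;pose()"
```

```text
time: 9.97
position: [0.5979, -0.1552, 0.0987]
tool_rot: [-0.016, 1.568, 0.014]
ft_force: [0.0, 0.1, -1.9]
grip_width: 0.158
t 9.97 p [ 59.79 -15.52   9.87] x [ 0.002 -0.001 -1.   ] zang 1.1 tiltcorr [0.08 0.13 0.  ] f [ 0.02  0.08 -1.89] T [ 0.026 -0.016 -0.022] w 0.158 q1 0.64 q7 0.07
```

```bash
python3 -m handwheel '[{"xyz":[0,0,-0.12],"angular":[0,0,0]}]'
python3 -c "from h import *;pose();print(np.round(get_state()['joint_torque'],2))"
```

```text
time: 10.05
position: [0.5981, -0.1552, 0.098]
tool_rot: [-0.017, 1.568, 0.014]
ft_force: [-1.6, 0.4, 5.4]
grip_width: 0.16
t 10.05 p [ 59.81 -15.52   9.8 ] x [ 0.003 -0.002 -1.   ] zang 1.1 tiltcorr [0.1  0.15 0.  ] f [-1.6   0.4   5.38] T [-0.068  0.384  0.008] w 0.16 q1 0.64 q7 0.07
[ -0.15 -43.59  -5.57 -27.16  -0.1   -0.6   -0.  ]
```

```bash
python3 -m handwheel '[{"xyz":[0,0,-0.12],"angular":[0,0,0]}]'
python3 -c "from h import *;pose();print(np.round(get_state()['joint_torque'],2))"
```

```text
time: 10.13
position: [0.5981, -0.1553, 0.0976]
tool_rot: [-0.017, 1.568, 0.013]
ft_force: [-3.1, 0.4, 7.8]
grip_width: 0.159
t 10.13 p [ 59.81 -15.53   9.76] x [ 0.003 -0.002 -1.   ] zang 1.1 tiltcorr [0.12 0.15 0.  ] f [-3.1   0.36  7.79] T [0.057 0.705 0.051] w 0.159 q1 0.64 q7 0.07
[-1.700e-01 -4.215e+01 -5.340e+00 -2.670e+01 -2.000e-02 -1.150e+00
 -1.000e-02]
```

```bash
python3 -m handwheel '[{"xyz":[-0.06,0,-0.15],"angular":[0,0.1,0]}]'
python3 -c "from h import *;pose()"
```

```text
time: 10.22
position: [0.5981, -0.1553, 0.0974]
tool_rot: [-0.017, 1.569, 0.013]
ft_force: [-0.9, 0.6, 7.1]
grip_width: 0.161
t 10.22 p [ 59.81 -15.53   9.74] x [ 0.002 -0.003 -1.   ] zang 1.11 tiltcorr [0.15 0.12 0.  ] f [-0.89  0.58  7.07] T [ 0.03   0.293 -0.003] w 0.161 q1 0.64 q7 0.07
```

```bash
python3 -m handwheel '[{"xyz":[-0.02,0,-0.15],"angular":[0,0,0]}]'
python3 -c "from h import *;pose()"
```

```text
time: 10.3
position: [0.5981, -0.1553, 0.0972]
tool_rot: [-0.018, 1.568, 0.013]
ft_force: [-3.4, 1.0, 8.6]
grip_width: 0.158
t 10.3 p [ 59.81 -15.53   9.72] x [ 0.003 -0.003 -1.   ] zang 1.11 tiltcorr [0.19 0.14 0.  ] f [-3.38  0.98  8.62] T [0.037 0.729 0.008] w 0.158 q1 0.64 q7 0.07
```

```bash
python3 -m handwheel '[{"xyz":[-0.02,0,-0.22],"angular":[0.1,0.1,0]}]'
python3 -c "from h import *;pose()"
```

```text
time: 10.38
position: [0.5982, -0.1553, 0.0965]
tool_rot: [-0.017, 1.569, 0.014]
ft_force: [-3.0, 0.9, 7.4]
grip_width: 0.16
t 10.38 p [ 59.82 -15.53   9.65] x [ 0.001 -0.002 -1.   ] zang 1.12 tiltcorr [0.14 0.07 0.  ] f [-3.04  0.87  7.39] T [-0.012  0.636  0.031] w 0.16 q1 0.64 q7 0.07
```

```bash
python3 -m handwheel '[{"xyz":[-0.02,0,-0.26],"angular":[0.1,0.1,0]}]'
python3 -c "from h import *;pose()"
```

```text
time: 10.47
position: [0.5981, -0.1554, 0.0952]
tool_rot: [-0.017, 1.571, 0.014]
ft_force: [-2.8, -0.2, 5.6]
grip_width: 0.159
t 10.47 p [ 59.81 -15.54   9.52] x [-0.    -0.001 -1.   ] zang 1.13 tiltcorr [ 0.08 -0.    0.  ] f [-2.76 -0.19  5.59] T [0.07  0.54  0.032] w 0.159 q1 0.64 q7 0.07
```

Run:
```python
from h import *
pose()
w=get_image("wrist")["pixels"];sc=get_image("scene")["pixels"];pose()
cv2.imwrite("pics/w8.png",w)
a=cv2.imread("pics/w6.png")
f=lambda p:cv2.resize(p[190:310,272:372],(390,468),interpolation=cv2.INTER_CUBIC)
cv2.imwrite("pics/cmp.png",np.hstack([f(a),f(w)]))
cv2.imwrite("pics/s8.png",cv2.resize(sc[180:260,120:230],None,fx=7,fy=7,interpolation=cv2.INTER_CUBIC))
```

```text
t 10.47 p [ 59.81 -15.54   9.52] x [-0.    -0.001 -1.   ] zang 1.13 tiltcorr [ 0.08 -0.    0.  ] f [-2.76 -0.19  5.59] T [0.07  0.54  0.032] w 0.159 q1 0.64 q7 0.07
t 10.57 p [ 59.81 -15.53   9.45] x [-0.    -0.001 -1.   ] zang 1.13 tiltcorr [ 0.06 -0.01  0.  ] f [-1.98  0.13  3.76] T [-0.015  0.249  0.085] w 0.159 q1 0.64 q7 0.07
```

View pics/cmp.png

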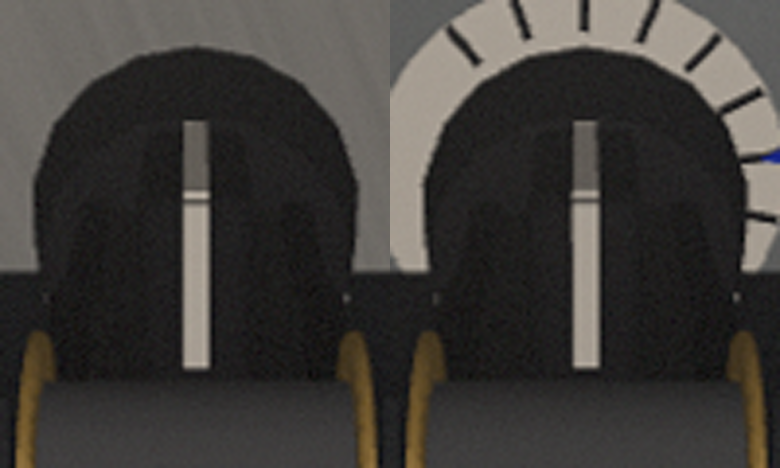

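View pics/s8.png

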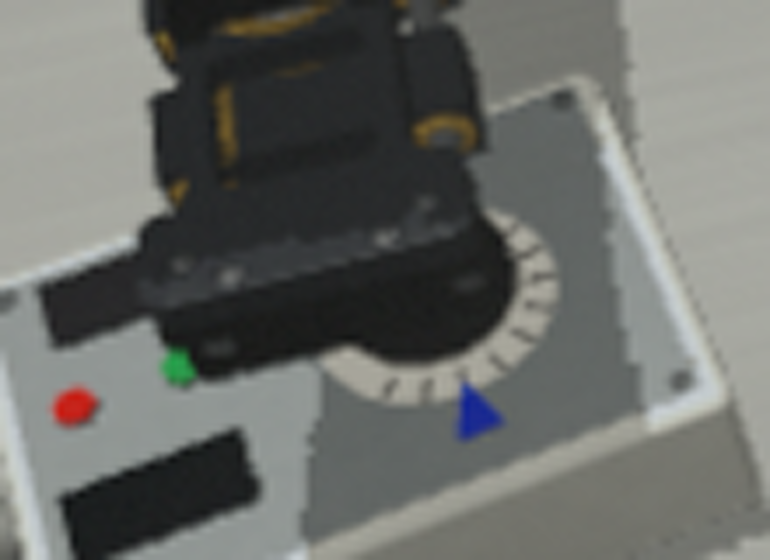

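Comparing the grip with the pick (left and right of the crop, line ends (197,122) and (585,122)): identical, no slip. The knob is now 11.6 mm down the shaft. Pressing on.

```bash
python3 -m handwheel '[{"xyz":[0,0,-0.2],"angular":[0,0,0]}]'
python3 -c "from h import *;pose()"
```

```text
time: 10.65
position: [0.5982, -0.1554, 0.0932]
tool_rot: [-0.016, 1.571, 0.014]
ft_force: [-3.4, 0.3, 5.0]
grip_width: 0.161
t 10.65 p [ 59.82 -15.54   9.32] x [ 0.    -0.001 -1.   ] zang 1.13 tiltcorr [0.08 0.   0.  ] f [-3.35  0.33  4.99] T [0.093 0.59  0.04 ] w 0.161 q1 0.64 q7 0.07
```

```bash
python3 -m handwheel '[{"xyz":[0,0,-0.2],"angular":[0,0,0]}]'
python3 -c "from h import *;pose()"
```

```text
time: 10.73
position: [0.5981, -0.1553, 0.0917]
tool_rot: [-0.017, 1.571, 0.014]
ft_force: [-2.9, 0.8, 2.0]
grip_width: 0.159
t 10.73 p [ 59.81 -15.53   9.17] x [-0.    -0.002 -1.   ] zang 1.13 tiltcorr [ 0.09 -0.    0.  ] f [-2.88  0.8   1.96] T [ 0.058  0.365 -0.012] w 0.159 q1 0.64 q7 0.07
```

```bash
python3 -m handwheel '[{"xyz":[0,0,-0.2],"angular":[0,0,0]}]'
python3 -c "from h import *;pose()"
```

```text
time: 10.82
position: [0.598, -0.1552, 0.0895]
tool_rot: [-0.017, 1.571, 0.014]
ft_force: [-0.1, -0.5, -0.2]
grip_width: 0.157
t 10.82 p [ 59.8  -15.52   8.95] x [-0.    -0.002 -1.   ] zang 1.14 tiltcorr [ 0.09 -0.    0.  ] f [-0.13 -0.53 -0.23] T [0.023 0.089 0.04 ] w 0.157 q1 0.64 q7 0.07
```

```bash
python3 -m handwheel '[{"xyz":[0,0,-0.15],"angular":[0,0,0]},{"xyz":[0,0,0],"angular":[0,0,0]}]'
python3 -c "from h import *;pose()"
```

```text
time: 10.98
position: [0.598, -0.1552, 0.0881]
tool_rot: [-0.017, 1.571, 0.014]
ft_force: [-1.7, -0.3, 3.3]
grip_width: 0.161
t 10.98 p [ 59.8  -15.52   8.81] x [-0.    -0.002 -1.   ] zang 1.13 tiltcorr [ 0.09 -0.02  0.  ] f [-1.74 -0.29  3.35] T [ 0.1    0.284 -0.014] w 0.161 q1 0.64 q7 0.07
```

```bash
python3 -m handwheel '[{"xyz":[0,0,-0.1],"angular":[0,0,0]}]'
python3 -c "from h import *;pose()"
```

```text
time: 11.07
position: [0.598, -0.1552, 0.0881]
tool_rot: [-0.017, 1.571, 0.014]
ft_force: [-4.8, 1.0, 14.4]
grip_width: 0.156
t 11.07 p [ 59.8  -15.52   8.81] x [-0.001 -0.002 -1.   ] zang 1.12 tiltcorr [ 0.11 -0.03  0.  ] f [-4.78  1.   14.39] T [0.271 1.171 0.058] w 0.156 q1 0.64 q7 0.07
```

The knob is home: TCP z is 8.81 cm (underside at 60.0 mm) and the stop is hard. I relieve the press, grip firmer and turn clockwise about 82°.

```bash
python3 -m handwheel '[{"xyz":[0,0,0.0],"angular":[0,0,0]},{"xyz":[0,0,0],"angular":[0,0,0]}]' 1.0 40
python3 -m handwheel '[{"xyz":[0,0,0],"angular":[0,0,-3]},{"xyz":[0,0,0],"angular":[0,0,-4]}]'
python3 -c "from h import *;pose()"
```

```text
time: 11.23
position: [0.598, -0.1552, 0.0881]
tool_rot: [-0.017, 1.571, 0.014]
ft_force: [-1.6, -0.7, 2.8]
grip_width: 0.16
time: 11.4
position: [0.5978, -0.1546, 0.0881]
tool_rot: [0.082, 1.57, -0.083]
ft_force: [-2.7, 0.3, 4.9]
grip_width: 0.157
t 11.4 p [ 59.78 -15.46   8.81] x [-0.001 -0.001 -1.   ] zang -6.03 tiltcorr [ 0.04 -0.07  0.  ] f [-2.74  0.3   4.92] T [0.287 0.564 0.14 ] w 0.157 q1 0.62 q7 -0.05
```

```bash
python3 -m handwheel '[{"xyz":[0,0,0],"angular":[0,0,-4]},{"xyz":[0,0,0],"angular":[0,0,-4]}]'
python3 -c "from h import *;pose()"
```

```text
time: 11.57
position: [0.5977, -0.1543, 0.0881]
tool_rot: [0.197, 1.563, -0.197]
ft_force: [-2.2, -1.1, 2.6]
grip_width: 0.155
t 11.57 p [ 59.77 -15.43   8.81] x [-0.002 -0.    -1.   ] zang -14.37 tiltcorr [ 0.02 -0.09  0.  ] f [-2.17 -1.07  2.65] T [-0.089  0.192  0.208] w 0.155 q1 0.6 q7 -0.19
```

```bash
python3 -m handwheel '[{"xyz":[0,0,0],"angular":[0,0.1,-5]},{"xyz":[0,0,0],"angular":[0,0,-5]},{"xyz":[0,0,0],"angular":[0,0,-5]}]'
python3 -c "from h import *;pose()"
```

```text
time: 11.82
position: [0.598, -0.1545, 0.0881]
tool_rot: [0.41, 1.534, -0.411]
ft_force: [-1.9, -0.3, 3.1]
grip_width: 0.156
t 11.82 p [ 59.8  -15.45   8.81] x [-0.003 -0.    -1.   ] zang -29.99 tiltcorr [ 0.01 -0.17  0.  ] f [-1.86 -0.28  3.09] T [0.021 0.322 0.239] w 0.156 q1 0.57 q7 -0.45
```

```bash
python3 -m handwheel '[{"xyz":[0,0,0],"angular":[0,0,-5]},{"xyz":[0,0,0],"angular":[0,0,-5]},{"xyz":[0,0,0],"angular":[0,0,-5]}]'
python3 -c "from h import *;pose()"
```

```text
time: 12.07
position: [0.5981, -0.1547, 0.0881]
tool_rot: [0.622, 1.482, -0.624]
ft_force: [-2.3, 0.2, 3.4]
grip_width: 0.153
t 12.07 p [ 59.81 -15.47   8.81] x [-0.003 -0.    -1.   ] zang -45.65 tiltcorr [ 0.02 -0.15  0.  ] f [-2.32  0.21  3.36] T [0.03  0.314 0.218] w 0.153 q1 0.53 q7 -0.71
```

```bash
python3 -m handwheel '[{"xyz":[0,0,0],"angular":[0,0,-5]},{"xyz":[0,0,0],"angular":[0,0,-5]},{"xyz":[0,0,0],"angular":[0,0,-5]}]'
python3 -c "from h import *;pose()"
```

```text
time: 12.32
position: [0.5982, -0.155, 0.0881]
tool_rot: [0.832, 1.407, -0.835]
ft_force: [-1.4, 0.2, 3.3]
grip_width: 0.154
t 12.32 p [ 59.82 -15.5    8.81] x [-0.003 -0.001 -1.   ] zang -61.33 tiltcorr [ 0.04 -0.15  0.  ] f [-1.37  0.19  3.26] T [0.043 0.345 0.132] w 0.154 q1 0.5 q7 -0.96
```

Target is about -81.5°, so 20° remain.

```bash
python3 -m handwheel '[{"xyz":[0,0,0],"angular":[0,-0.1,-5]},{"xyz":[0,0,0],"angular":[0,0,-5]},{"xyz":[0,0,0],"angular":[0,0,-5]},{"xyz":[0,0,0],"angular":[0,0,-3]},{"xyz":[0,0,0],"angular":[0,0,0]}]'
python3 - <<'E'
from h import *
pose()
im=get_image("wrist");w=im["pixels"];sc=get_image("scene")["pixels"];pose()
np.savez("w9.npz",K=im["K"],T=im["cam_to_world"])
cv2.imwrite("pics/w9.png",cv2.resize(w[110:300,230:420],None,fx=3,fy=3,interpolation=cv2.INTER_CUBIC))
cv2.imwrite("pics/s9.png",cv2.resize(sc[180:260,120:230],None,fx=7,fy=7,interpolation=cv2.INTER_CUBIC))
E
```

```text
time: 12.73
position: [0.5982, -0.1554, 0.0881]
tool_rot: [1.081, 1.284, -1.085]
ft_force: [-1.2, -0.1, 4.2]
grip_width: 0.162
t 12.73 p [ 59.82 -15.54   8.81] x [-0.001 -0.002 -1.   ] zang -80.28 tiltcorr [ 0.11 -0.07  0.  ] f [-1.17 -0.1   4.18] T [0.117 0.361 0.06 ] w 0.162 q1 0.45 q7 -1.28
t 12.83 p [ 59.83 -15.54   8.81] x [-0.001 -0.002 -1.   ] zang -80.12 tiltcorr [ 0.1  -0.06  0.  ] f [-1.4   0.84  4.09] T [0.104 0.323 0.014] w 0.154 q1 0.45 q7 -1.28
```

View pics/w9.png

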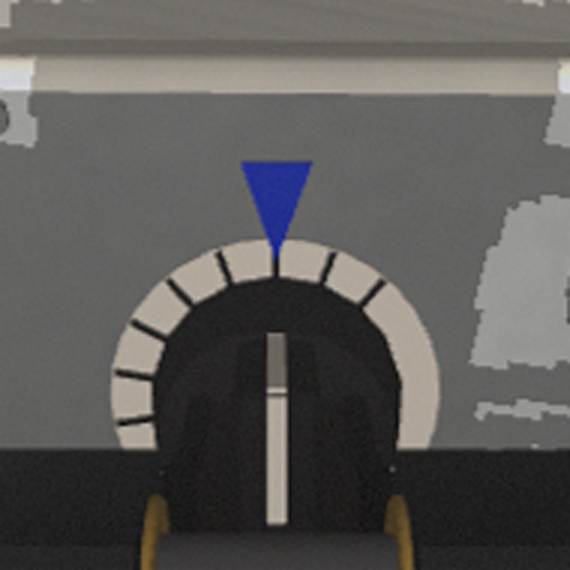

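View pics/s9.png

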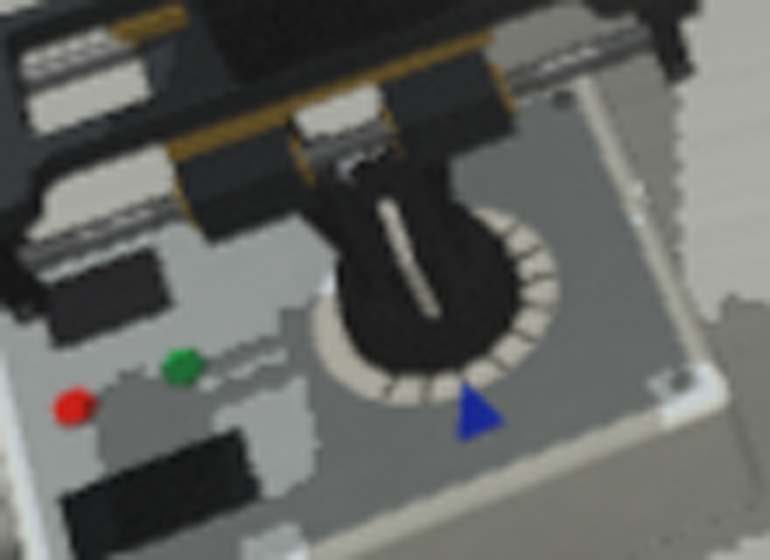

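The pointer line (column 277) is in line with the mark tip (276,250), and the box edge is level in the wrist view. I let go and rise.

```bash
python3 -m handwheel '[{"xyz":[0,0,0],"angular":[0,0,0]},{"xyz":[0,0,0.05],"angular":[0,0,0]},{"xyz":[0,0,0],"angular":[0,0,0]},{"xyz":[0,0,0],"angular":[0,0,0]},{"xyz":[0,0,0],"angular":[0,0,0]}]' 4.5
python3 -c "from h import *;pose()"
python3 -m handwheel '[{"xyz":[0,0,1.5],"angular":[0,0,0]},{"xyz":[0,0,3],"angular":[0,0,0]},{"xyz":[0,0,3],"angular":[0,0,0]},{"xyz":[-1,0,3],"angular":[0,0,0]},{"xyz":[-2,0,2],"angular":[0,0,0]}]'
python3 - <<'E'
from h import *
pose()
im=get_image("wrist");w=im["pixels"];sc=get_image("scene")["pixels"];pose()
cv2.imwrite("pics/w10.png",w)
cv2.imwrite("pics/s10.png",cv2.resize(sc[180:260,120:230],None,fx=7,fy=7,interpolation=cv2.INTER_CUBIC))
E
```

```text
time: 13.25
position: [0.5984, -0.1552, 0.0865]
tool_rot: [1.078, 1.288, -1.079]
ft_force: [-0.5, 0.5, 0.4]
grip_width: 0.446
t 13.25 p [ 59.84 -15.52   8.65] x [-0.001 -0.001 -1.   ] zang -79.9 tiltcorr [ 0.04 -0.05  0.  ] f [-0.45  0.54  0.41] T [ 0.077 -0.001 -0.016] w 0.446 q1 0.45 q7 -1.27
time: 13.67
position: [0.5646, -0.1529, 0.2068]
tool_rot: [1.074, 1.303, -1.082]
ft_force: [1.6, -0.6, 0.7]
grip_width: 0.512
t 13.67 p [ 56.46 -15.29  20.68] x [-0.014  0.006 -1.   ] zang -79.72 tiltcorr [-0.32 -0.8  -0.  ] f [ 1.59 -0.63  0.74] T [ 0.048 -0.044  0.03 ] w 0.512 q1 0.49 q7 -1.22
t 13.77 p [ 56.35 -15.42  20.9 ] x [-0.011  0.003 -1.   ] zang -79.85 tiltcorr [-0.15 -0.66 -0.  ] f [ 0.83 -0.36  0.1 ] T [ 0.042 -0.004 -0.023] w 0.511 q1 0.49 q7 -1.22
```

View pics/w10.png

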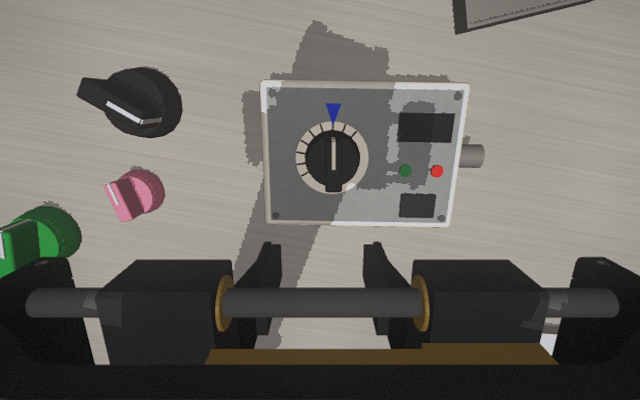

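View pics/s10.png

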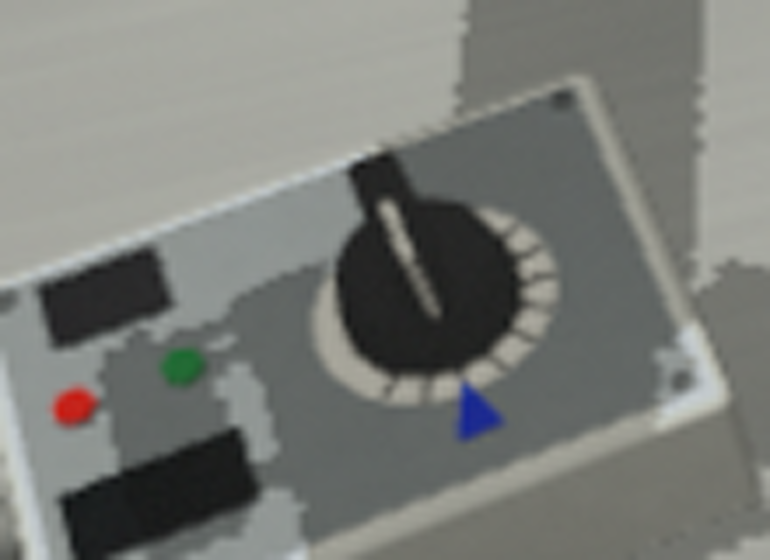

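The gripper is clear. The knob is seated in the dial, and the pointer (333,135..165) is in line with the mark tip (333,122). Handing in.

```bash
python3 -m handwheel '[{"xyz":[0,0,0],"angular":[0,0,0]},{"xyz":[0,0,0],"angular":[0,0,0]}]'
python3 -c "
from bench import *
print(close_job())"
```

```text
time: 13.93
position: [0.5635, -0.1545, 0.2089]
tool_rot: [1.075, 1.297, -1.084]
ft_force: [0.5, -0.0, 0.0]
grip_width: 0.516
the job is handed in; nothing more can be done
None
```

The small black knob is back on the D-shaft, pushed fully home, with its pointer at the blue mark and the gripper let go. I handed the job in at 13.9 s; no verdict was reported.

- **Fit:** The flats matched on the first press, at a pointer angle of about 91° that I had read from the picture of the shaft. No turning search was needed.
- **Home:** The knob passed the ball with about 8 N read at the wrist and came to a hard stop with its underside at 60.0 mm by the tool height. The highest downward press I read was about 14 N, against that stop.
- **Pointer:** I turned the knob about 81° clockwise. After letting go, the wrist and scene pictures show it seated and centred on the dial, with the pointer within about 1 px of the mark.
- **Other things:** I did not go near the cheese, jar and tub, but I did not measure them again at the end.
- **Checks that disagreed:** The top camera put the shaft about 2.5 mm further +x than the wrist and scene views did. I used the wrist and scene offset, and the fit bore it out. The 8 N at the ball was also below the stated 10 to 15 N, but I only sampled the force between steps.

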